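Start the dust extractor from its switch box

ROBOT

A 6-joint arm with a two-finger parallel gripper is mounted at the origin on a cart in front of the work surface, level with it; the furniture and walls round the work are solid. World frame = base frame: x ahead of the robot, y to its left, z up, the work surface at z = 0. Lengths are in m, angles in rad, forces in N, time in s.
With the tool pointing down it reaches from about 0.325 to 0.775 m from the base axis. Payload 9.3 kg.
Tool frame: the origin (TCP) lies on the centre line of the jaws, within the pads' length; the fingertips stand 11 mm ahead of it and the grasp point (between the pads) lies 8 mm behind it (env.nose_length is the distance from the TCP to the fingertips, in m); z points along the fingers, x is the direction in which the jaws open and shut, and the axes are right-handed (so a half turn about z gives the same grasp; the last joint's range is limited). The gripper opens to 85 mm and grips with 20 to 120 N. Pads are 22 mm wide; open, the fingers measure 114 mm over their backs; the gripper's body (76 mm by 85 mm) begins 54 mm behind the grasp point. The pads swing forward as they close: fully open they stand 13 mm farther back than shut.
Start: joints at [-1.454, 0.259, 0.021, 1.334, 0, 1.418], TCP at [0.147, -0.53, 0.242] pointing down, gripper open.
Joint ranges: [-3.04, 3.04], [-0.91, 1.82], [-1.04, 1.36], [-1.92, 1.95], [-1.52, 1.45], [-3.14, 3.14]. Speed limits (rad/s): [2.22, 2.22, 2.79, 3.14, 3.14, 3.14].

INTERFACE

Orientations are given as [roll, pitch, yaw] about the fixed x, y, z axes, in that order (R = Rz(yaw) Ry(pitch) Rx(roll)).
In Python, from workcell import env, get_image, calibration gives the robot as it stands.
- The arm moves only by the tool move_arm, never from a script. Its argument "steps" is a list of rows, each a list of 3 entries, a list of its own where there are three numbers: the shift along the world's x, y, z in mm, then the turn, a rotation vector about the world's x, y, z in rad, then the opening, from 0 (shut) to 1 (fully open). A call has 1 to 8 rows; each row is the pose to reach, as a shift and turn from the pose commanded when the call began; what a row does not reach only later rows make up. A row lasts 1/10 s, in which the tool goes at most 50 mm and 8.59 degrees, less where a joint would pass 70% of its speed; a pose out of reach is approached as far as the arm can. A call with a gripper value outside its range is refused whole. The fingers move at their own pace and stop on an object; "force" is the grip in N (left out, the last holds). Time passes only in rows, so rows that repeat a pose let the fingers close. It gives the time, the measured TCP pose, the force and the opening at its end, in the units of the state.
- env.get_obs(): the state, without advancing time (a new reading comes with each control period).
- get_image(name): name is "side" or "top"; returns the picture (420x560x3 uint8, red, green, blue); there is no depth.
- calibration(name): a dict with "mtx" (3x3 intrinsics, pixels), "dist" ([k1, k2, p1, p2, k3] as OpenCV has them; the pictures are not rectified), "extrinsics" (4x4, takes a point from world to camera coordinates). Camera axes: x right, y up, looking along -z (the intrinsics and any distortion apply to the point x, -y, -z); pixel columns grow to the right and rows downward; lengths in m; the calibration is good to about 2 mm. A picture is of the moment at which its call begins. calibration takes no time and is no camera call.
- env.close_job(): hands the job in, once; it reports no verdict.
The state is a dict: "time_s": time; "joint_positions": joint angles; "dq": joint speeds; "tau": joint torques, N m; "tcp_pos": TCP position; "ee_rot": TCP orientation; "force": force on the tool from outside, world axes, zero at the start; "ft_torque": the same for the moment, N m; "finger_gap": opening from 0.0 (shut) to 1.0 (fully open).
Only numpy, scipy, OpenCV 4.12 (cv2) and the standard library are available. Lean on these libraries where they do the work, as an engineer would, in place of code of your own. Each camera call takes 0.05 s, during which the arm holds its last target.

TASK

Start the dust extractor at the switch box on the table: press the raised half of the wide rocker until it is fully over, then the raised half of the narrow rocker until it is fully over, and then press the small flat round button right down and let it come up again. Keep to that order, do not press the large mushroom-headed stop button, and leave the masking tape roll, tape measure and spring clamp lying where they are.

Things in the scene. Friction and masses are not known exactly. Their poses are not given: they have to be found in the camera images.
- switch_box: Grey sheet-metal switch box, 258 mm long (y), 116 mm wide (x), top face 42 mm above the table, fixed. Origin under its centre at table height. Its x axis points to the robot's left (yaw 1.57 rad, give or take 0.2), its y axis towards the robot along its row of four controls, 58 mm apart; which control is in which place varies. Each sits on a grey module plate whose top is 46 mm above the table.
- wide_rocker (a joint): Angle of the wide black rocker: 36 mm wide (along the box's y), 62 mm long (along the box's x), V-shaped from the side, pivot across its middle. The joint reads 0 as it starts (off: the half on the box's -x side level, the half on its +x side, to the robot's left, standing raised) and 0.34 rad when fully over (on: the +x half level). It has no spring: about 2 to 4 N on the raised half turns it, it stays where it is left and stops hard at 0.34.
- wide_rocker_press (a point): Point to press: on the raised half of this rocker (the half on the box's +x side), on its upper face and centre line, 21 mm out from the pivot; the half is 31 mm long. It moves with the rocker: 59.5 mm (the outer edge of the half 63 mm) above the table when off, 52.5 mm when on, then 6 mm above the module plate and 4 mm above the low frame round the rocker.
- narrow_rocker (a joint): Angle of the narrow black rocker: 14 mm wide (along the box's y), otherwise like the wide one. The joint reads 0 as it starts (off: the half on the box's -x side level, the half on its +x side, to the robot's left, standing raised) and 0.34 rad when fully over (on: the +x half level). It has no spring: about 2 to 4 N on the raised half turns it, it stays where it is left and stops hard at 0.34.
- narrow_rocker_press (a point): Point to press: on the raised half of this rocker (the half on the box's +x side), on its upper face and centre line, 21 mm out from the pivot; the half is 31 mm long. It moves with the rocker: 59.5 mm (the outer edge of the half 63 mm) above the table when off, 52.5 mm when on, then 6 mm above the module plate and 4 mm above the low frame round the rocker.
- start_button (a joint): Travel of the small flat round button: black, 22 mm across. 0 up, 0.006 m fully down; a spring pushes it up (1.5 N to start, 4.5 N fully down), with a hard stop at the end.
- start_button_top (a point): Centre of the top face of the small flat round button, 58 mm above the table when up (9.5 mm above the 29 mm steel collar round it); moves with it.
- stop_button (a joint): Travel of the mushroom-headed stop button: black, domed head 38 mm across, its top 68.5 mm above the table, the tallest control. 0 up, 0.006 m down; sprung. Not to be pressed.
- stop_button_top (a point): Centre of the top of the mushroom head.
- roll: Roll of masking tape lying flat, 96 mm across, 24 mm high, loose; origin under its centre. Leave alone.
- tape: Tape measure standing on the table between the box and the robot, 100 x 37 x 66 mm, loose; origin under its centre. Leave alone.
- clamp: Black spring clamp lying on the table beyond the far end of the box, 129 x 51 x 24 mm, loose; origin under its centre. Leave alone.

How it is judged:
By the outcome, as a careful person would: the job done as asked, in the order asked, and still so for the second after the job is handed in, with the robot touching nothing.
It also fails if it takes over 38 s, if anything falls off the work surface, if the arm or the gripper's body presses on something with over 40 N, if the wrist force passes 120 N, or if a joint passes its speed limit or range.

## Working session

There is one attempt and no reset: what is moved stays moved. The work goes in short steps, Python scripts to look and compute and a tool call to move; the robot and the scene stay as the last step left them, time stands still between calls to the robot, and variables do not carry over. Pictures are saved under pics/ and viewed, and the job is handed in when it is done.

Besides the shell and the picture viewer there is one more tool, called after "Call:" as a command line: name --argument value ..., lists and objects as JSON in quotes. move_arm: Moves the arm, as the interface text tells. Its arguments: {"type":"object","properties":{"steps":{"type":"array","items":{"type":"array"}},"force":{"type":"number"}},"required":["steps"]}

```bash
mkdir -p pics; ls; cat > h.py <<'E'
import numpy as np, cv2
from workcell import env, get_image, calibration
def ray(cam,u,v):
    c=calibration(cam); E=np.array(c["extrinsics"]); 
    p=cv2.undistortPoints(np.array([[[u,v]]],float),np.array(c["mtx"]),np.array(c["dist"]))[0,0]
    d=E[:3,:3].T@np.array([p[0],-p[1],-1]); o=-E[:3,:3].T@E[:3,3]
    return o,d
def at(cam,u,v,z):
    o,d=ray(cam,u,v); return o+d*(z-o[2])/d[2]
def proj(cam,P):
    c=calibration(cam); E=np.array(c["extrinsics"]); q=(E[:3,:3]@np.atleast_2d(P).T).T+E[:3,3]
    q=q*[1,-1,-1]
    return cv2.projectPoints(q,np.zeros(3),np.zeros(3),np.array(c["mtx"]),np.array(c["dist"]))[0][:,0]
E
python3 - <<'E'
from h import *
for n in("top","side"):
    im=get_image(n); cv2.imwrite(f"pics/{n}0.png",im[:,:,::-1])
    E=np.array(calibration(n)["extrinsics"]); print(n,-E[:3,:3].T@E[:3,3],-E[2,:3])
print(env.get_obs())
E
```

```text
pics
top [0.37260169 0.10987415 0.90768874] [ 0.22794093  0.00501936 -0.97366202]
side [0.48144409 0.85277187 0.7455115 ] [ 0.09225295 -0.73304761 -0.67389213]
{'time_s': 0.1, 'joint_positions': array([-1.45362749e+00,  2.59132963e-01,  2.08471145e-02,  1.33368146e+00,
       -5.22322598e-06,  1.41820285e+00]), 'dq': array([ 8.42523545e-05, -1.70014618e-03,  4.85723741e-04,  9.02881167e-05,
       -2.88673072e-06, -1.08360950e-03]), 'tau': array([ 4.71578096e-03, -5.56691122e+01,  3.45074379e+01,  1.15867282e-02,
       -3.35653476e-04, -8.71463925e-06]), 'tcp_pos': array([ 0.14654688, -0.52988089,  0.24173192]), 'ee_rot': array([-3.14141982e+00,  1.15816906e-03, -1.30103390e+00]), 'force': array([-0.75783283,  0.78562048,  0.42147346]), 'ft_torque': array([-0.00261855,  0.02865116, -0.04252173]), 'finger_gap': 0.996517957268834}
```

View pics/top0.png

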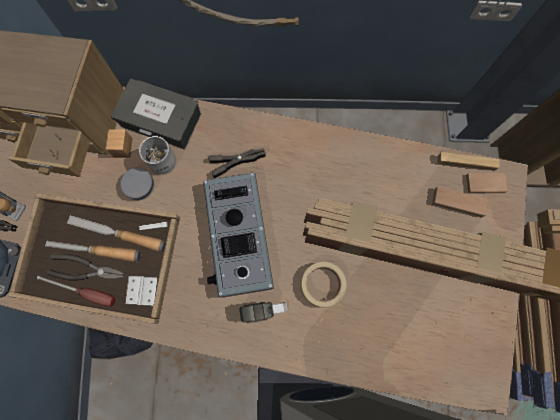

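View pics/side0.png

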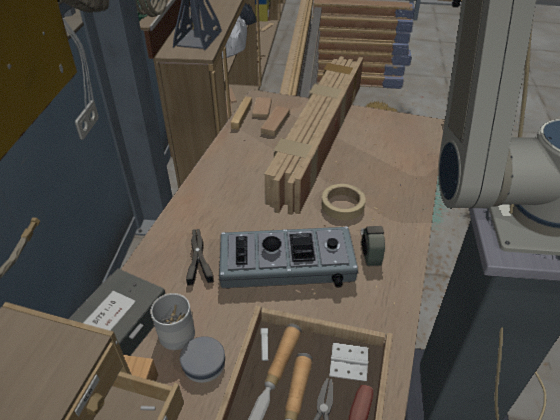

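```bash
python3 - <<'E'
import cv2
a=cv2.imread("pics/top0.png")[165:305,190:300]; cv2.imwrite("pics/topc.png",cv2.resize(a,None,fx=4.2,fy=4.2,interpolation=cv2.INTER_CUBIC))
a=cv2.imread("pics/side0.png")[215:295,210:390]; cv2.imwrite("pics/sidec.png",cv2.resize(a,None,fx=4.4,fy=4.4,interpolation=cv2.INTER_CUBIC))
E
```

```text
(no output)
```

View pics/topc.png

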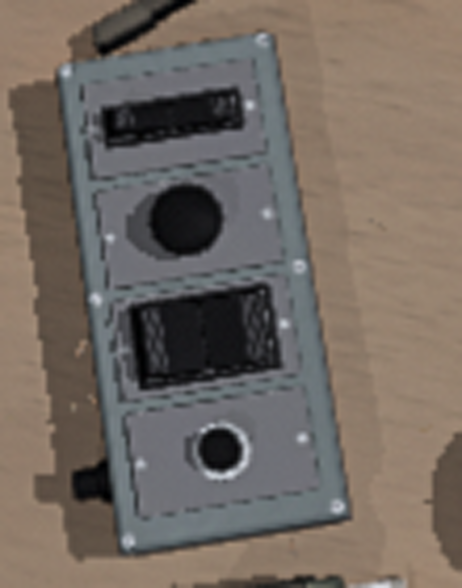

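View pics/sidec.png

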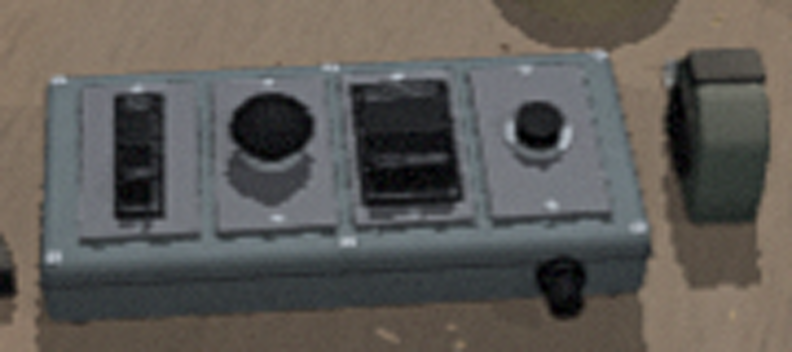

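```bash
cat > fit.py <<'E'
from h import *
from scipy.optimize import least_squares
T=lambda x,y:((x+.5)/4.2-.5+190,(y+.5)/4.2-.5+165)
S=lambda x,y:((x+.5)/4.4-.5+210,(y+.5)/4.4-.5+215)
L=[[58,-129,42],[-58,-129,42],[-58,129,42],[58,129,42],[0,87,58],[0,-29,60]]
top=[T(60,68),T(270,34),T(350,516),T(121,553),T(221,450),T(186,219)]
L2=[[-58,-129,42],[-58,129,42],[58,129,42],[0,87,58],[0,-29,60]]
side=[S(48,79),S(608,53),S(648,240),S(538,122),S(271,128)]
def W(p,l):
    c,s=np.cos(p[2]),np.sin(p[2]); l=np.atleast_2d(np.array(l,float))/1000
    return np.c_[p[0]+c*l[:,0]-s*l[:,1],p[1]+s*l[:,0]+c*l[:,1],l[:,2]]
rt=lambda p:(proj("top",W(p,L))-top)
rs=lambda p:(proj("side",W(p,L2))-side)
if __name__=="__main__":
    p0=[.45,.1,1.57]
    for f in(lambda p:rt(p).ravel(),lambda p:rs(p).ravel(),lambda p:np.r_[rt(p).ravel(),rs(p).ravel()]):
        r=least_squares(f,p0,loss='soft_l1'); print(r.x.round(4)); 
    print(rt(r.x).round(1),rs(r.x).round(1))
    p=r.x
    for n,l in dict(wide=[21,29,59.5],narrow=[21,-87,59.5],start=[0,87,58],stop=[0,-29,68.5],widepiv=[0,29,52],narpiv=[0,-87,52]).items(): print(n,W(p,l)[0].round(4))
    print(env.nose_length)
    # overlays
    for cam in("top","side"):
        im=cv2.imread(f"pics/{cam}0.png"); im=cv2.resize(im,None,fx=4,fy=4,interpolation=cv2.INTER_CUBIC)
        for l in [[21,29,59.5],[21,-87,59.5],[0,87,58],[0,-29,68.5],[31,29+18,63],[31,11,63],[31,-80,63],[31,-94,63],[-31,-94,52.5],[-31,-80,52.5],[-31,11,52.5],[-31,47,52.5],[58,-129,42],[58,129,42],[-58,129,42],[-58,-129,42]]:
            q=(proj(cam,W(p,l))[0]+.5)*4-.5; cv2.circle(im,tuple(int(v) for v in q.round()),3,(0,0,255),-1)
        u=(190,165,110,140) if cam=="top" else (210,215,180,80)
        cv2.imwrite(f"pics/{cam}_ov.png",im[u[1]*4:(u[1]+u[3])*4,u[0]*4:(u[0]+u[2])*4])
E
python3 fit.py
```

```text
[0.5446 0.194  1.7467]
[0.5472 0.2002 1.7425]
[0.546  0.1958 1.7446]
[[-2.  -1.8]
 [-0.1 -1.8]
 [-0.4 -0.2]
 [-1.3  0. ]
 [-1.  -0.8]
 [-0.6 -0.2]] [[-0.  -2.3]
 [ 0.9 -2.3]
 [ 1.9 -1.3]
 [ 0.6 -1.9]
 [ 0.5 -1.1]]
wide [0.5138 0.2114 0.0595]
narrow [0.628  0.2315 0.0595]
start [0.4603 0.1807 0.058 ]
stop [0.5746 0.2008 0.0685]
widepiv [0.5174 0.1908 0.052 ]
narpiv [0.6317 0.2108 0.052 ]
0.011
```

View pics/top_ov.png

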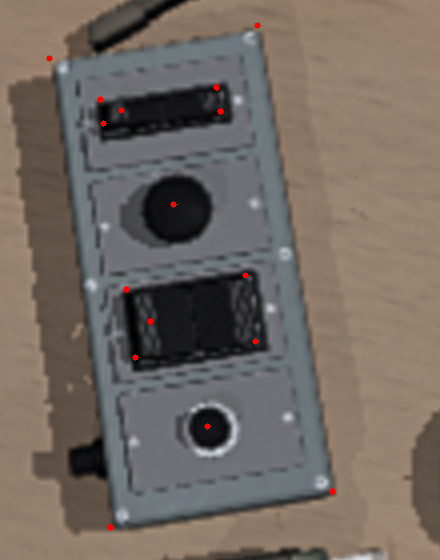

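View pics/side_ov.png

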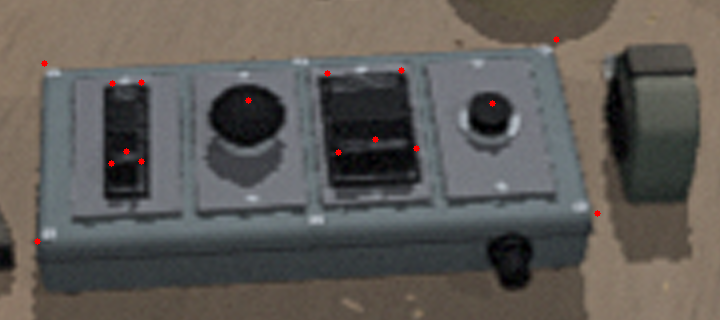

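```bash
cat > fit2.py <<'E'
from fit import *
def L(q):
    a,bx,by=q
    Bx=[[bx,-by,42.5],[-bx,-by,42.5],[-bx,by,42.5],[bx,by,42.5]]
    M=[[s*a,y,46.5] for y in(-29,29,87) for s in(1,-1)]
    return Bx+M+[[0,87,58],[0,-29,60]]
top=[T(66,71),T(263,40),T(338,507),T(128,541),T(110,238),T(267,213),(np.nan,)*2,T(284,323),T(140,463),T(302,438),T(221,450),T(186,219)]
side=[S(54,257),S(58,80),S(600,57),S(638,227),S(277,217),S(268,81),S(409,215),S(398,75),S(552,204),S(525,70),S(538,120),S(271,128)]
res=lambda cam,obs,p:np.nan_to_num(proj(cam,W(p,L(p[3:6])))-obs)
p0=[.54,.19,1.74,45,50,121]
F=[lambda p:res("top",top,p).ravel(),lambda p:res("side",side,p).ravel()]
F.append(lambda p:np.r_[F[0](p),F[1](p)])
if __name__=="__main__":
  for f in F:
    r=least_squares(f,p0,loss='soft_l1',x_scale=[.01,.01,.01,1,1,1]); print(r.x.round(4)); print(f(r.x).reshape(-1,2).round(1).tolist())
  p=r.x
  for n,l in dict(wide=[21,29,59.5],narrow=[21,-87,59.5],start=[0,87,58],stop=[0,-29,68.5]).items(): print(n,W(p,l)[0].round(4))
E
python3 fit2.py
```

```text
[  0.5452   0.1944   1.7449  40.4508  52.3182 123.0418]
[[-0.1, -0.1], [0.0, -0.1], [-0.1, -0.1], [-0.0, -0.0], [0.0, 0.1], [0.0, 0.0], [0.0, 0.0], [0.1, 0.2], [0.2, 0.2], [0.1, -0.1], [-0.3, -0.4], [0.0, 0.1]]
[  0.5466   0.1981   1.7429  40.8124  51.7582 122.8948]
[[-0.3, -0.3], [0.2, 0.1], [-0.1, -0.2], [-0.0, 0.1], [-0.2, 0.5], [-0.1, 0.2], [1.1, -0.5], [-0.3, 0.3], [-0.4, 0.5], [0.0, 0.1], [0.3, -0.5], [0.1, -0.2]]
[  0.5461   0.1959   1.7443  40.8448  52.2658 123.1309]
[[-0.6, -0.5], [-0.6, -0.5], [-0.8, -0.4], [-0.7, -0.4], [-0.8, -0.3], [-0.5, -0.4], [0.0, 0.0], [-0.4, -0.2], [-0.7, -0.2], [-0.5, -0.5], [-1.0, -0.8], [-0.7, -0.3], [0.2, -0.9], [0.5, -0.8], [0.3, -1.2], [0.5, -0.6], [0.3, -0.3], [0.3, -0.5], [1.5, -1.4], [0.0, -0.5], [-0.0, -0.4], [0.3, -0.7], [0.6, -1.4], [0.5, -1.0]]
wide [0.5139 0.2116 0.0595]
narrow [0.6281 0.2316 0.0595]
start [0.4604 0.1809 0.058 ]
stop [0.5746 0.2009 0.0685]
```

Call:
move_arm --steps '[[[20,41,0],[0,0,0.08],0],[[41,82,0],[0,0,0.16],0],[[61,124,0],[0,0,0.24],0],[[82,165,0],[0,0,0.33],0],[[102,206,0],[0,0,0.41],0],[[122,247,0],[0,0,0.49],0],[[143,289,0],[0,0,0.57],0],[[163,330,0],[0,0,0.65],0]]'

```text
time_s: 0.9
tcp_pos: [0.3098, -0.1983, 0.2422]
ee_rot: [-3.142, -0.0, -0.648]
force: [1.3, -0.9, 0.0]
finger_gap: -0.001
```

Call:
move_arm --steps '[[[20,41,0],[0,0,0.08],0],[[41,82,0],[0,0,0.16],0],[[61,124,0],[0,0,0.24],0],[[82,165,0],[0,0,0.33],0],[[102,206,0],[0,0,0.41],0],[[122,247,0],[0,0,0.49],0],[[143,289,0],[0,0,0.57],0],[[163,330,0],[0,0,0.65],0]]'

```text
time_s: 1.7
tcp_pos: [0.4729, 0.132, 0.2421]
ee_rot: [3.141, 0.0, 0.003]
force: [1.2, -1.7, 1.2]
finger_gap: 0.002
```

Call:
move_arm --steps '[[[21,41,-30],[0,0,0.087],0],[[41,82,-60],[0,0,0.174],0],[[41,82,-100],[0,0,0.174],0],[[41,82,-130],[0,0,0.174],0],[[41,82,-130],[0,0,0.174],0],[[41,82,-130],[0,0,0.174],0]]'

```text
time_s: 2.3
tcp_pos: [0.5135, 0.2118, 0.1127]
ee_rot: [3.141, 0.001, 0.173]
force: [-0.6, -1.6, 1.1]
finger_gap: 0.001
```

```bash
cat > snap.py <<'E'
from h import *
import sys
t=sys.argv[1]
a=get_image("top"); b=get_image("side")
a=a[155:315,180:320]; b=b[170:300,200:400]
cv2.imwrite(f"pics/{t}.png",np.hstack([cv2.resize(x,None,fx=s,fy=s,interpolation=cv2.INTER_CUBIC)[:450] for x,s in((a,2.8),(b,2.0))][:1])[:,:,::-1])
cv2.imwrite(f"pics/{t}s.png",cv2.resize(b,None,fx=3,fy=3,interpolation=cv2.INTER_CUBIC)[:,:,::-1])
o=env.get_obs(); print(o["time_s"],o["tcp_pos"],o["ee_rot"],o["force"],o["finger_gap"])
tip=o["tcp_pos"]-[0,0,.011]
for c in("top","side"): print(c,proj(c,tip))
E
python3 snap.py w0
```

```text
2.4 [0.51455833 0.21184753 0.1142699 ] [-3.14143804e+00 -2.75837510e-03  1.72549290e-01] [ 0.29431079 -0.43984662  0.21409257] 0.0033486017698656804
top [[224.51346414 240.8978043 ]]
side [[303.4981037 233.0206285]]
```

View pics/w0.png

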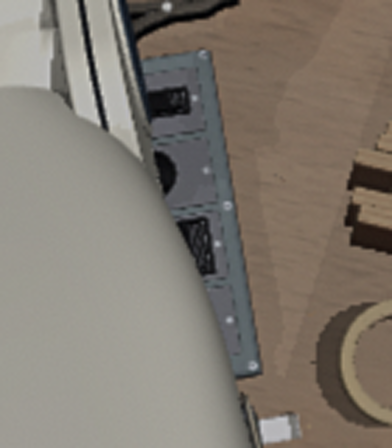

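View pics/w0s.png

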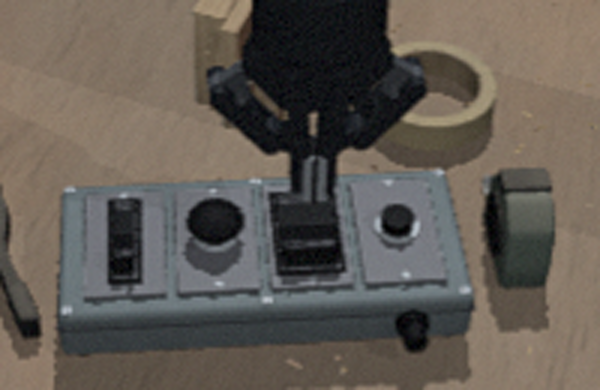

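Call:
move_arm --steps '[[[0,0,-15],[0,0,0],0],[[0,0,-30],[0,0,0],0],[[0,0,-34],[0,0,0],0],[[0,0,-37],[0,0,0],0],[[0,0,-40],[0,0,0],0],[[0,0,-42],[0,0,0],0]]'

```text
time_s: 3.0
tcp_pos: [0.5142, 0.2121, 0.0712]
ee_rot: [-3.141, -0.002, 0.173]
force: [-0.0, 1.9, 2.1]
finger_gap: -0.003
```

Call:
move_arm --steps '[[[0,0,-1],[0,0,0],0],[[0,0,-2],[0,0,0],0],[[0,0,-3],[0,0,0],0],[[0,0,-4],[0,0,0],0]]'

```text
time_s: 3.4
tcp_pos: [0.5137, 0.212, 0.0663]
ee_rot: [-3.141, -0.0, 0.173]
force: [-0.0, 1.9, 2.7]
finger_gap: -0.002
```

Call:
move_arm --steps '[[[0,0,-1],[0,0,0],0],[[0,0,-2],[0,0,0],0],[[0,0,-2],[0,0,0],0]]'

```text
time_s: 3.7
tcp_pos: [0.5135, 0.2119, 0.0641]
ee_rot: [3.141, 0.0, 0.173]
force: [0.4, 0.2, 1.2]
finger_gap: 0.003
```

Call:
move_arm --steps '[[[0,0,-1],[0,0,0],0],[[0,0,-1],[0,0,0],0]]'

```text
time_s: 3.9
tcp_pos: [0.5135, 0.2119, 0.0634]
ee_rot: [3.142, 0.0, 0.173]
force: [-0.1, 1.7, 3.4]
finger_gap: 0.003
```

Call:
move_arm --steps '[[[0,0,-1],[0,0,0],0],[[0,0,-1],[0,0,0],0]]'

```text
time_s: 4.1
tcp_pos: [0.5136, 0.2119, 0.0632]
ee_rot: [3.142, -0.001, 0.173]
force: [-2.6, 0.6, 12.3]
finger_gap: 0.001
```

```bash
python3 -c "
from h import *
o=env.get_obs();print(o['tcp_pos'],o['force'],o['ft_torque'])"
```

```text
[0.51357612 0.21192053 0.0632316 ] [-2.61811117  0.56344662 12.25271943] [ 0.06431991  0.73241537 -0.04100655]
```

Call:
move_arm --steps '[[[0,0,-1],[0,0,0],0],[[0,0,-1],[0,0,0],0]]'

```text
time_s: 4.3
tcp_pos: [0.5136, 0.2119, 0.0631]
ee_rot: [3.142, -0.002, 0.173]
force: [-6.6, 0.5, 21.6]
finger_gap: -0.001
```

Call:
move_arm --steps '[[[0,0,15],[0,0,0],0],[[0,0,45],[0,0,0],0],[[0,0,55],[0,0,0],0],[[0,0,55],[0,0,0],0]]'

```text
time_s: 4.7
tcp_pos: [0.5142, 0.2119, 0.1173]
ee_rot: [3.142, -0.002, 0.173]
force: [0.5, -0.7, -0.2]
finger_gap: -0.0
```

```bash
python3 snap.py w1
```

```text
4.8 [0.51317808 0.21170568 0.11534092] [3.14138526e+00 1.00887593e-03 1.72935643e-01] [-0.35510864  0.80110551 -0.3164587 ] -0.0020069465286011797
top [[224.49340912 241.49324597]]
side [[304.28192836 232.60475435]]
```

View pics/w1s.png

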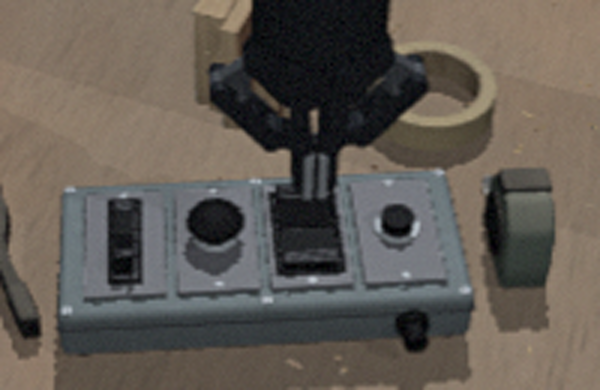

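Call:
move_arm --steps '[[[40,7,0],[0,0,0],0],[[80,14,0],[0,0,0],0],[[114,20,0],[0,0,0],0],[[114,20,0],[0,0,0],0],[[114,20,0],[0,0,0],0]]'

```text
time_s: 5.3
tcp_pos: [0.6272, 0.2316, 0.1138]
ee_rot: [3.141, 0.004, 0.173]
force: [-0.1, -0.1, 0.2]
finger_gap: 0.001
```

```bash
python3 snap.py n0
```

```text
5.4 [0.62644897 0.23171863 0.11509355] [3.14143639e+00 2.36207017e-03 1.73113007e-01] [-0.19313518  0.27925373 -0.50301669] 0.00415964747071883
top [[216.91050298 186.52269341]]
side [[240.59966068 235.70542005]]
```

View pics/n0s.png

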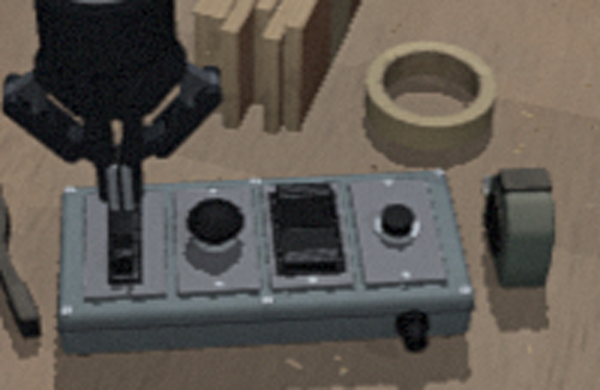

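Call:
move_arm --steps '[[[0,0,-15],[0,0,0],0],[[0,0,-30],[0,0,0],0],[[0,0,-37],[0,0,0],0],[[0,0,-41],[0,0,0],0],[[0,0,-44],[0,0,0],0],[[0,0,-47],[0,0,0],0]]'

```text
time_s: 6.0
tcp_pos: [0.6277, 0.2322, 0.07]
ee_rot: [-3.141, -0.001, 0.173]
force: [-0.0, 0.5, 3.0]
finger_gap: 0.002
```

Call:
move_arm --steps '[[[0,0,-1],[0,0,0],0],[[0,0,-2],[0,0,0],0],[[0,0,-3],[0,0,0],0],[[0,0,-4],[0,0,0],0],[[0,0,-4],[0,0,0],0]]'

```text
time_s: 6.5
tcp_pos: [0.6277, 0.2319, 0.0652]
ee_rot: [-3.142, -0.0, 0.173]
force: [0.6, 1.3, 1.8]
finger_gap: -0.003
```

Call:
move_arm --steps '[[[0,0,-1],[0,0,0],0],[[0,0,-2],[0,0,0],0]]'

```text
time_s: 6.7
tcp_pos: [0.6277, 0.232, 0.0633]
ee_rot: [-3.141, -0.0, 0.173]
force: [0.7, 2.0, 11.3]
finger_gap: 0.0
```

Call:
move_arm --steps '[[[0,0,-1],[0,0,0],0],[[0,0,-1],[0,0,0],0]]'

```text
time_s: 6.9
tcp_pos: [0.6277, 0.232, 0.0633]
ee_rot: [-3.141, -0.001, 0.173]
force: [-3.0, 1.6, 10.6]
finger_gap: -0.002
```

Call:
move_arm --steps '[[[0,0,15],[0,0,0],0],[[0,0,45],[0,0,0],0],[[0,0,55],[0,0,0],0],[[0,0,55],[0,0,0],0]]'

```text
time_s: 7.3
tcp_pos: [0.6283, 0.2319, 0.1186]
ee_rot: [3.141, -0.003, 0.173]
force: [-0.1, 0.5, 0.6]
finger_gap: -0.002
```

```bash
python3 snap.py n1
```

```text
7.4 [0.62724336 0.23168096 0.11627592] [3.14139188e+00 1.03965349e-03 1.72898720e-01] [ 0.6003543  -0.1828023  -0.79146478] 0.0008600197053728662
top [[216.86709715 185.97365212]]
side [[240.1294992  235.19397523]]
```

View pics/n1s.png

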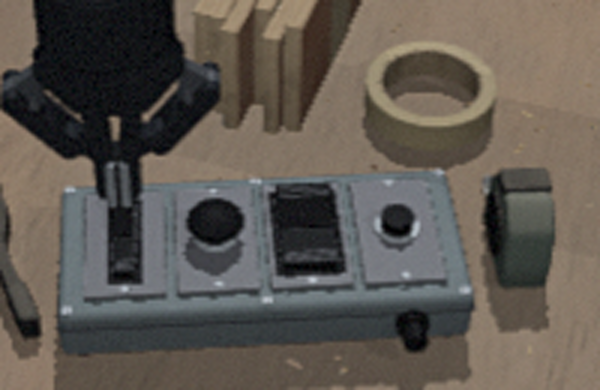

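Call:
move_arm --steps '[[[-40,-12,0],[0,0,0],0],[[-80,-24,0],[0,0,0],0],[[-125,-38,0],[0,0,0],0],[[-167,-51,0],[0,0,0],0],[[-167,-51,0],[0,0,0],0],[[-167,-51,0],[0,0,0],0]]'

```text
time_s: 8.0
tcp_pos: [0.4598, 0.1807, 0.1168]
ee_rot: [3.141, 0.001, 0.173]
force: [0.2, 0.3, 0.4]
finger_gap: 0.0
```

```bash
python3 snap.py s0
```

```text
8.1 [0.46151801 0.18105041 0.1169079 ] [ 3.14156442e+00 -2.45237294e-04  1.72883938e-01] [ 0.24428871 -0.45202648 -0.31001664] -0.002003784423210774
top [[239.15633723 267.79358333]]
side [[333.56633998 222.42028258]]
```

View pics/s0s.png

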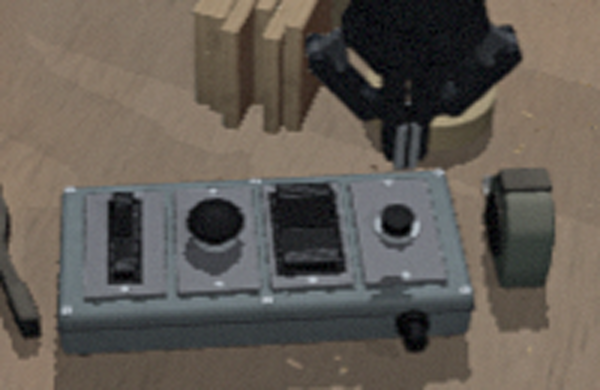

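Call:
move_arm --steps '[[[0,0,-20],[0,0,0],0],[[0,0,-38],[0,0,0],0],[[0,0,-44],[0,0,0],0],[[0,0,-48],[0,0,0],0],[[0,0,-50],[0,0,0],0],[[0,0,-50],[0,0,0],0]]'

```text
time_s: 8.7
tcp_pos: [0.4611, 0.181, 0.0676]
ee_rot: [3.142, -0.001, 0.173]
force: [-1.2, -0.9, 2.2]
finger_gap: -0.003
```

Call:
move_arm --steps '[[[0,0,-1],[0,0,0],0],[[0,0,-2],[0,0,0],0],[[0,0,-3],[0,0,0],0],[[0,0,-3],[0,0,0],0]]'

```text
time_s: 9.1
tcp_pos: [0.461, 0.181, 0.0646]
ee_rot: [-3.142, -0.001, 0.173]
force: [1.5, -1.0, 2.3]
finger_gap: 0.001
```

Call:
move_arm --steps '[[[0,0,-1],[0,0,0],0],[[0,0,-2],[0,0,0],0],[[0,0,-2],[0,0,0],0]]'

```text
time_s: 9.4
tcp_pos: [0.461, 0.181, 0.063]
ee_rot: [-3.142, -0.001, 0.173]
force: [-0.6, -0.7, 10.1]
finger_gap: -0.002
```

Call:
move_arm --steps '[[[0,0,-1],[0,0,0],0],[[0,0,-1],[0,0,0],0]]'

```text
time_s: 9.6
tcp_pos: [0.4611, 0.181, 0.0628]
ee_rot: [3.142, -0.002, 0.173]
force: [-3.4, -1.8, 21.3]
finger_gap: -0.001
```

Call:
move_arm --steps '[[[0,0,10],[0,0,0],0],[[0,0,35],[0,0,0],0],[[0,0,70],[0,0,0],0],[[-10,-40,110],[0,0,0],0],[[-20,-85,130],[0,0,0],0],[[-30,-130,140],[0,0,0],0],[[-40,-175,150],[0,0,0],0],[[-40,-220,150],[0,0,0],0]]'

```text
time_s: 10.4
tcp_pos: [0.4194, -0.0405, 0.2126]
ee_rot: [3.141, -0.001, 0.174]
force: [1.1, 0.2, -0.5]
finger_gap: -0.001
```

Call:
move_arm --steps '[[[-15,-45,0],[0,0,0],0],[[-30,-90,0],[0,0,0],0],[[-45,-135,0],[0,0,0],0],[[-45,-135,0],[0,0,0],0],[[-45,-135,0],[0,0,0],0]]'

```text
time_s: 10.9
tcp_pos: [0.3749, -0.1748, 0.2109]
ee_rot: [-3.14, 0.001, 0.169]
force: [-0.0, -0.4, -1.0]
finger_gap: -0.001
```

```bash
python3 - <<'E'
from h import *
for n in("top","side"): cv2.imwrite(f"pics/{n}9.png",get_image(n)[:,:,::-1])
a=cv2.imread("pics/side9.png")[215:295,210:390]; a=cv2.resize(a,None,fx=3.5,fy=3.5,interpolation=cv2.INTER_CUBIC)
b=cv2.imread("pics/top9.png")[165:305,190:300]; b=cv2.resize(b,None,fx=2,fy=2,interpolation=cv2.INTER_CUBIC)
c=np.zeros((570,630,3),np.uint8); c[:280,:630]=a; c[285:565,:220]=b
cv2.imwrite("pics/fin.png",c)
o=env.get_obs(); print(o["time_s"],o["tcp_pos"],o["force"])
d=np.abs(cv2.imread("pics/top9.png").astype(int)-cv2.imread("pics/top0.png")).max(2)
for n,(x,y,w,h) in dict(roll=(298,258,52,52),tape=(238,300,50,24),clamp=(205,145,62,26)).items(): print(n,np.percentile(d[y:y+h,x:x+w],[50,95,100]))
E
```

```text
11.0 [ 0.37555539 -0.17330735  0.21107338] [-1.20147764  1.77105527  0.12550958]
roll [ 7. 65. 75.]
tape [39. 56. 73.]
clamp [ 7.  9. 17.]
```

View pics/fin.png

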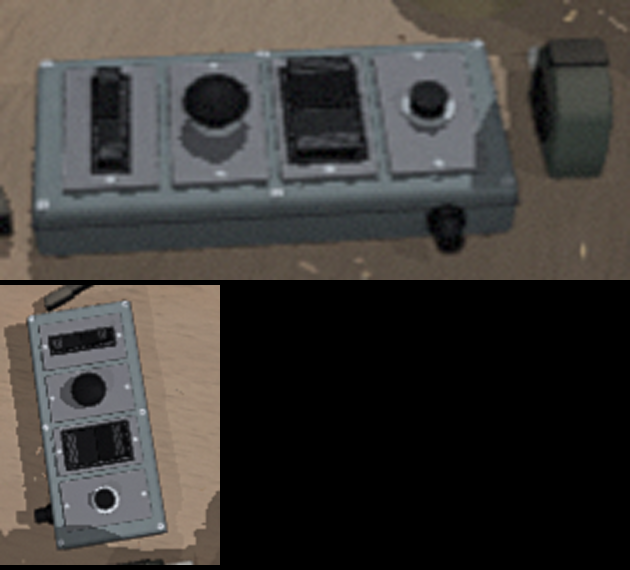

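View pics/top9.png

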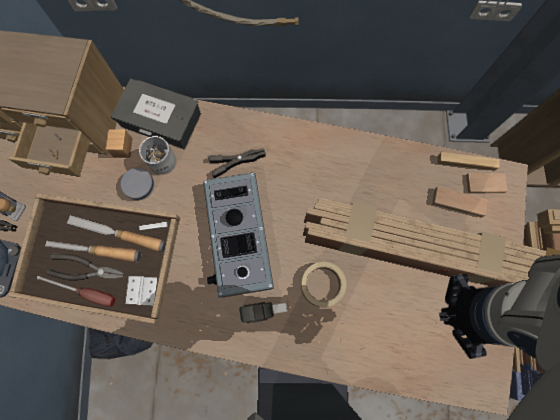

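```bash
python3 -c "
from h import *
print(env.close_job())"
```

```text
the job is handed in; nothing more can be done
None
```

I started the dust extractor in the order asked and handed the job in at about 11 s, with the arm withdrawn and clear of everything.

| Control | Pressed until | Fingertip height at stop | Measured force |
|---|---|---|---|
| Wide rocker | hard stop | about 52 mm | about 22 N |
| Narrow rocker | hard stop | about 52 mm | about 11 N |
| Start button | hard stop, then released | about 52 mm | about 21 N |

- **Controls:** the last pictures show both rockers over and the start button back up. The arm did not touch the mushroom stop button.
- **Loose items:** the roll, tape measure and clamp look to be where they were. The before-and-after picture comparison was clean only for the clamp. It showed differences at the roll and the tape measure, where the arm's shadow now falls, so I judged those two by eye.
- **Disagreements:** the two cameras placed the box about 4 mm apart, so I pressed at the position from fitting both together, and each press landed as expected. On the last step into the narrow rocker the force did not rise (11.3 N, then 10.6 N). Its stop height matched the wide rocker's and the picture shows it fully over.

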